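# Clear the space behind a lidded butter dish and flip its cover open

### The arm

A 6-joint arm with a two-finger parallel gripper is mounted at the origin on the work surface. World frame = base frame: x ahead of the robot, y to its left, z up, the work surface at z = 0. Lengths are in mm, angles in rad, forces in N, time in s.
With the tool pointing down it reaches from about 375 to 975 mm from the base axis. Payload 3.8 kg.
Tool frame: the origin (TCP) lies at the very end of the fingers, on their centre line; the grasp point (between the pads) lies 19 mm behind it; z points along the fingers, y is the line along which they close (so a half turn about z gives the same grasp; the last joint's range is limited). The gripper opens to 88 mm and grips with 3 to 60 N. Pads are 18 mm wide; open, the fingers measure 123 mm over their backs; the gripper's body (75 mm by 187 mm) begins 45 mm behind the grasp point.
Start: joints at [1.309, 0.264, 1.604, -0, 1.274, -0.037], TCP at [150.463, 658.011, 238.706] pointing down, gripper open.
Joint ranges: [-2.63, 2.63], [-0.94, 2.18], [0.31, 2.57], [-1.31, 4.45], [0, 2.66], [-2.55, 2.55]. Speed limits (rad/s): [2.57, 2.57, 3.14, 3.14, 3.14, 3.14].

### API

Orientations are given as a unit quaternion [w, x, y, z].
In Python, from workcell import sensors, cams, bot, finder gives the robot as it stands.
- The arm moves only by the tool send_rows, never from a script. Its arguments are lists of equal length, an entry for each row: "rotation": the turn, a rotation vector about the tool's x, y, z in degrees, a list of three; "offset": the shift along the tool's x, y, z in cm, a list of three; "claw": the gripper command: -1 is shut, 1 is fully open, values between are in proportion. In form: {"rotation": [[ax, ay, az], ...], "offset": [[x, y, z], ...], "claw": [claw, ...]}. A call has 1 to 12 rows; each row shifts and turns the commanded pose from where the row before left it, along the tool's axes as they then stand; what a row does not reach is not made up. A row lasts 1/12 s, in which the tool goes at most 41.7 mm and 7.16 degrees, less where a joint would pass 70% of its speed; a pose out of reach is approached as far as the arm can. A call with a gripper value outside its range is refused whole. The fingers move at their own pace and stop on an object; "grip_force" is the grip in N (left out, the last holds). Time passes only in rows, so rows that do not move let the fingers close. It gives the time, the measured TCP pose, the force, the opening and the grip force at its end, in the units of the state.
- sensors.read_state(): the state, without advancing time (a new reading comes with each control period).
- cams.grab_frame(name): name is "scene" or "top"; returns (picture, depth): 384x512x3 uint8, red, green, blue; 384x512 float32, mm along the optical axis (not along the pixel's ray), 0 where there is no reading.
- cams.camera_model(name): a dict with "fx", "fy", "cx", "cy" (pixels), "k1" (the pictures are not rectified: a ray, as slopes to the right and down, at radius r is drawn at 1 + k1 r^2 times it, then the intrinsics apply), "T" (4x4, takes a point from camera to world coordinates). Camera axes: x right, y up, looking along -z (the intrinsics and any distortion apply to the point x, -y, -z); pixel columns grow to the right and rows downward; lengths in mm; the calibration is good to about 2 mm. A picture is of the moment at which its call begins. camera_model takes no time and is no camera call.
- bot.job_done(): hands the job in; it is judged then, once.
Trained networks look in the newest picture that a camera, given by its name, has taken for a name from the list of things; names that differ only in an ending like _2 or _b are one class to them, and where a whole thing is asked for, a point or a joint stands for the part that bears it (a point fixed in the world has none). Each returns a list of dicts, best first, with "score" (0 to 1); they miss things now and then, are a little off and sometimes report something else, mostly with a low value. They report only what shows in the picture. A call takes as long as a camera call. They do not tell look-alikes from the thing itself.
- finder.cut_out(name, camera): "mask" (384x512 bool, what is visible of it) and "rect" ([centre column, centre row, width, height] in pixels, round what is visible of it).
- finder.spot_point(name, camera): "xy" ([column, row] in pixels: a listed point, or the origin of a listed thing).
The state is a dict: "t": time; "qpos": joint angles; "joint_vel": joint speeds; "effort": joint torques, N m; "position": TCP position; "tool_rot": TCP orientation; "force": force on the tool from outside, world axes, zero at the start; "moment": the same for the moment, N m; "grip_width": finger opening in mm; "gripper_force": force on a finger pad.
Only numpy, scipy, OpenCV 4.12 (cv2) and the standard library are available. Lean on these libraries where they do the work, as an engineer would, in place of code of your own. Each camera call takes 0.05 s, during which the arm holds its last target. There are 200 camera calls.

### The job

A canister stands behind the larger of the two lidded butter dishes, where the cover has to swing. Push the canister along the table, without lifting or tipping it, until it is well clear of the cover's swing; then, still without gripping anything, push the cover's handle up and over so that the cover falls back and stays fully open by itself. The canister must not be hit by the cover; leave the smaller dish shut and everything else where it stands.

Things in the scene. Friction and masses are not known exactly. Their poses are not given: they have to be found in the camera images.
- dish: The larger butter dish, to be opened. Fixed. Steel tray 140 x 160 mm, 30 high, under a deep hollow metal cover 130 x 150 mm, 60 high, hinged along the tray's back, a bar handle on its top near the front; 131 mm tall shut. Origin: centre of the underside; x from front (handle side) to back (hinge side), y along the hinge, z up. The dishes differ only in length along the hinge and may swap places.
- dish_hinge (a point): Middle of the larger dish's hinge line, 65 mm behind the dish's origin and 32 mm above the table; it does not move. x points straight back away from the dish, y along the hinge, z up. The opening cover swings back about this line, and with its handle it comes to reach 131 mm behind it, over the cover's 150 mm width (75 mm either side).
- cover_bar (a point): Centre of the handle bar on the larger dish's cover; moves with it. Round bar, 10 mm thick, 60 mm long along the hinge direction, on a post at each end; its centre line is 34 mm above the cover's top (126 mm above the table when shut), 15 mm behind the cover's front face, 115 mm in front of the hinge line and 94 mm above it when shut.
- cover (a joint): Angle of the larger dish's cover: 0 shut, growing as it opens, up to a stop at 1.9 rad (leaning back beyond upright). The 0.3 kg cover swings freely: let go below about 0.9 rad it falls shut, beyond about 1.05 rad it falls open on to the stop. About 2 to 3 N pushed straight back on the bar starts it.
- small_dish: The smaller butter dish, to be left shut. Fixed. Steel tray 140 x 110 mm, 30 high, under a deep hollow metal cover 130 x 100 mm, 60 high, hinged along the tray's back, a bar handle on its top near the front; 131 mm tall shut. Origin: centre of the underside; x from front (handle side) to back (hinge side), y along the hinge, z up.
- small_cover (a joint): Angle of the smaller dish's cover: 0 shut, growing as it opens.
- canister: Round steel canister, 72 mm across and 75 mm tall, about 0.35 kg, closed, standing loose on the table 20 to 45 mm behind the larger dish. Origin at the centre of its underside, z up. The table beside it towards the middle (y = 0) is free for some 150 mm.
- cup: Bystander: small steel cup, 54 mm across, 50 mm tall, near the middle front. Origin at the centre of its underside.
- shaker: Bystander: metal shaker, 46 mm across, 78 mm tall, to the left. Origin at the centre of its underside.
- jar: Bystander: glass jar with a metal cap, 60 mm across, 85 mm tall, to the right. Origin at the centre of its underside.
- spatula: Bystander: wooden spatula lying flat at the right. Origin on its underside, x along its length.
- bowl: Bystander: steel bowl, 130 mm across, 50 mm high, at the near left. Origin at the centre of its underside.
- board: Bystander: small wooden board 140 x 90 x 18 mm, lying at the left. Origin at the centre of its underside.
Things that resemble listed ones, but are neither listed nor needed, are in the scene too. Leave any blue or green look-alike of the canister alone.

How it is judged (in metres and radians):
On the way, in this order (a step that is already met when the one before it is completed fails the run):
1. the canister stands clear of the cover's swing while the cover is still shut ((y of canister in the frame of dish_hinge above 0.118 m or y of canister in the frame of dish_hinge below -0.118 m or x of canister in the frame of dish_hinge above 0.175 m) and value of joint cover below 0.12 rad and linear speed of canister below 0.02 m/s), for 0.2 s.
2. the cover has gone over its balance point and lies fully back (value of joint cover above 1.75 rad), for 0.2 s.
At the end, for the whole second after the job is handed in: Large cover back past 1.75 rad, at rest; canister upright (0.1 rad), still, on the table, its centre over 118 mm sideways along the hinge from its middle or over 175 mm behind the hinge line; small cover below 0.1 rad; each bystander within 30 mm of its start ((y of canister in the frame of dish_hinge above 0.118 m or y of canister in the frame of dish_hinge below -0.118 m or x of canister in the frame of dish_hinge above 0.175 m) and value of joint cover above 1.75 rad and velocity of joint cover between -0.1 and 0.1 rad/s and value of joint small_cover below 0.1 rad and angle between canister's own z axis and vertical below 0.1 rad and height (world z) of canister below 0.01 m and linear speed of canister below 0.02 m/s and not (distance of cup from where it was at the start of the episode above 0.03 m) and not (distance of shaker from where it was at the start of the episode above 0.03 m) and not (distance of jar from where it was at the start of the episode above 0.03 m) and not (distance of spatula from where it was at the start of the episode above 0.03 m) and not (distance of bowl from where it was at the start of the episode above 0.03 m) and not (distance of board from where it was at the start of the episode above 0.03 m)); the robot touches nothing.
It fails at once if the canister is lifted off the table (height (world z) of canister above 0.02 m).
It fails at once if the canister is tipped (over 0.35 rad) (angle between canister's own z axis and vertical above 0.35 rad).
It fails at once if the canister is struck by the cover or pushed hard against the dish (over 3 N) (contact force between canister and dish above 3 N).
It fails at once if the smaller dish is opened (over 0.25 rad) (value of joint small_cover above 0.25 rad).
It fails at once if a bystander is pushed or carried more than 30 mm (distance of any of cup, shaker, jar, spatula, bowl, board from where it was at the start of the episode above 0.03 m).
It also fails if it takes over 58 s, if anything falls off the work surface, if the arm or the gripper's body presses on something with over 40 N, if the wrist force passes 120 N, or if a joint passes its speed limit or range.

## Working session

There is one attempt and no reset: what is moved stays moved. The work goes in short steps, Python scripts to look and compute and a tool call to move; the robot and the scene stay as the last step left them, time stands still between calls to the robot, and variables do not carry over. Pictures are saved under pics/ and viewed, at most 10 in all, crops included, and the job is handed in when it is done.

Besides the shell and the picture viewer there is one more tool, called after "Call:" as name(argument=value, ...) on one line, values as JSON. send_rows: Moves the arm, as the interface text tells. Its arguments: {"type":"object","properties":{"rotation":{"type":"array"},"offset":{"type":"array"},"claw":{"type":"array"},"grip_force":{"type":"number"}},"required":["rotation","offset","claw"]}

```bash
mkdir -p pics
cat > h.py <<'E'
import numpy as np, cv2
from workcell import sensors, cams, bot, finder
def cloud(name, d):
    m=cams.camera_model(name); v,u=np.mgrid[0:384,0:512]
    K=np.array([[m['fx'],0,m['cx']],[0,m['fy'],m['cy']],[0,0,1]])
    p=cv2.undistortPoints(np.stack([u,v],-1).reshape(-1,1,2).astype(float),K,np.array([m['k1'],0,0,0,0.])).reshape(384,512,2)
    P=np.stack([p[...,0]*d,-p[...,1]*d,-d,np.ones_like(d)],-1)
    W=(P@np.array(m['T']).T)[...,:3]; W[d==0]=np.nan
    return W
def grab(name):
    im,d=cams.grab_frame(name); return im,cloud(name,d)
E
python3 - <<'E'
from h import *
ims=[]
for c in ['top','scene']:
    im,W=grab(c); ims.append(im); np.save(c+'.npy',W)
    cv2.imwrite(f'pics/{c}1.png',cv2.resize(im[...,::-1],(800,600)))
    for n in ['dish','small_dish','canister','cover_bar','jar','shaker','cup']:
        r=finder.cut_out(n,c)
        for q in r[:3]:
            k=q['mask']; p=W[k]; 
            print(c,n,round(q['score'],2),np.round(q['rect']),np.round(np.nanmedian(p,0)),np.round(np.nanpercentile(p,[3,97],axis=0)).tolist())
    for n in ['dish','dish_hinge','cover_bar','canister']:
        print(n,[(np.round(q['xy']),round(q['score'],2),np.round(W[int(q['xy'][1]),int(q['xy'][0])])) for q in finder.spot_point(n,c)[:3]])
print(sensors.read_state())
E
```

```text
top dish 0.82 [207. 184.  48.  52.] [497. 197.  91.] [[433.0, 122.0, 23.0], [569.0, 270.0, 124.0]]
top dish 0.42 [306. 186.  40.  48.] [ 504. -146.   91.] [[439.0, -208.0, 5.0], [577.0, -89.0, 128.0]]
top small_dish 0.73 [306. 186.  37.  48.] [ 504. -147.   91.] [[439.0, -208.0, 15.0], [575.0, -92.0, 129.0]]
top canister 0.77 [191. 120.  19.  25.] [749. 271.  72.] [[722.0, 239.0, 11.0], [790.0, 305.0, 82.0]]
top canister 0.7 [261. 181.  20.  22.] [512.   8.  74.] [[483.0, -25.0, 3.0], [550.0, 40.0, 82.0]]
top canister 0.69 [198. 150.  22.  23.] [629. 242.  73.] [[601.0, 209.0, 5.0], [666.0, 276.0, 82.0]]
top cover_bar 0.83 [207. 183.  45.  49.] [501. 198.  92.] [[436.0, 126.0, 48.0], [571.0, 271.0, 125.0]]
top shaker 0.54 [148. 198.  15.  12.] [453. 423.  70.] [[438.0, 408.0, 18.0], [473.0, 444.0, 80.0]]
top cup 0.67 [264. 210.  14.  16.] [414.  -4.  11.] [[387.0, -25.0, -1.0], [432.0, 19.0, 53.0]]
dish [(array([212., 184.]), 0.59, array([504., 183.,  96.])), (array([263., 212.]), 0.52, array([412.,   3.,   2.]))]
dish_hinge []
cover_bar [(array([208., 191.]), 0.87, array([477., 196.
[... 1782 characters left out ...]
4.]))]
{'t': 1.2, 'qpos': array([ 1.30911957e+00,  2.63898493e-01,  1.60400853e+00, -3.85015239e-05,
        1.27369356e+00, -3.68968354e-02]), 'joint_vel': array([-0.0001724 ,  0.00085169,  0.00287165,  0.00207098,  0.00076769,
        0.00102714]), 'effort': array([-1.26289458e-03, -5.02079129e+01, -3.57248282e+01,  7.27750082e-02,
        1.89482613e-02, -2.41690998e-05]), 'position': array([150.46192599, 658.00897058, 238.70212154]), 'tool_rot': array([ 1.76126143e-05,  1.12147900e-01,  9.93691526e-01, -6.66040772e-06]), 'force': array([-0.13248183,  0.9504089 , -0.64420613]), 'moment': array([-0.01140261, -0.0265053 ,  0.00606045]), 'gripper_force': 0.0, 'grip_width': 88.21084755525811}
```

View pics/top1.png

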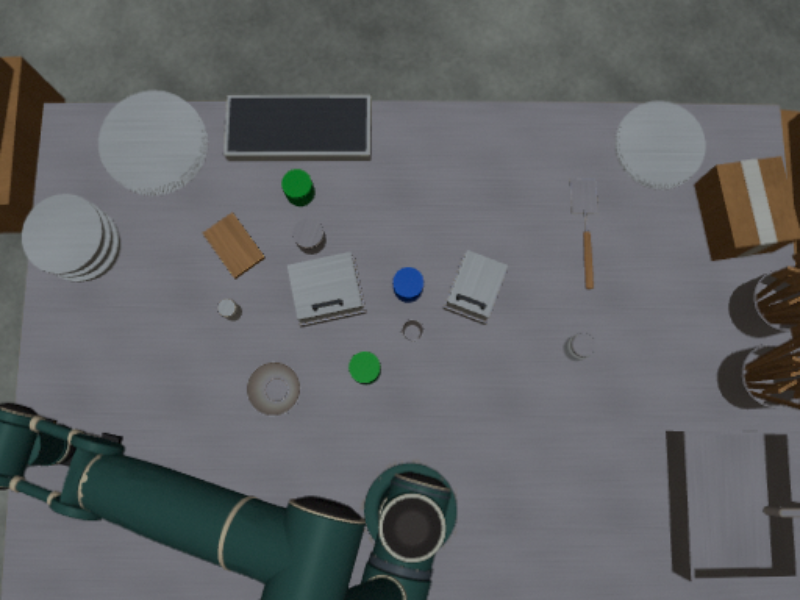

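View pics/scene1.png

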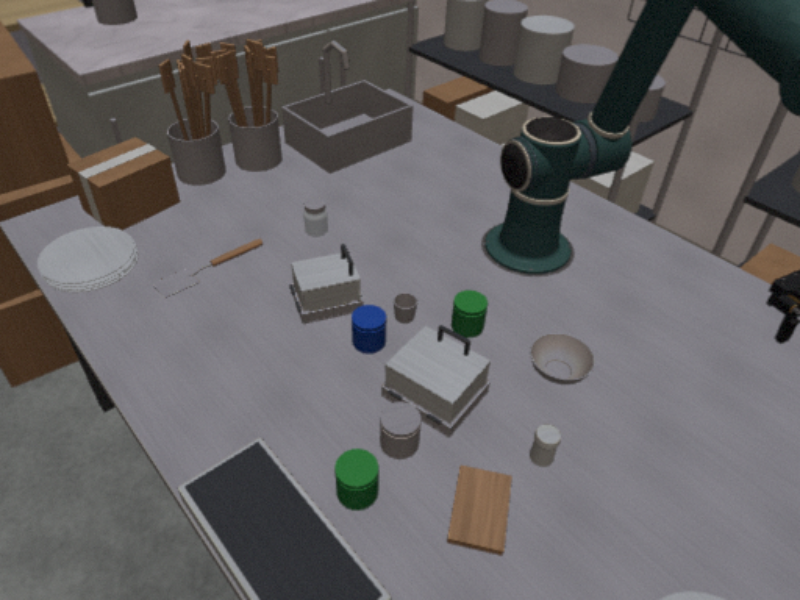

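Run:
```python
import numpy as np,cv2
from scipy.optimize import least_squares
for c in ['top','scene']:
    W=np.load(c+'.npy'); P=W.reshape(-1,3)
    s=P[(P[:,2]>84)&(P[:,2]<99)&(P[:,1]>90)&(P[:,1]<310)&(P[:,0]>400)&(P[:,0]<600)]
    print(c,'cover top',len(s),s.mean(0),cv2.minAreaRect(s[:,:2].astype(np.float32)))
    s=P[(P[:,2]>110)&(P[:,2]<140)&(P[:,1]>90)&(P[:,1]<310)&(P[:,0]>400)&(P[:,0]<600)]
    print('bar',len(s),s.mean(0),cv2.minAreaRect(s[:,:2].astype(np.float32)))
    for a in [(630,243),(752,271)]:
        s=P[(np.hypot(P[:,0]-a[0],P[:,1]-a[1])<48)&(P[:,2]>68)&(P[:,2]<84)]
        print('can',cv2.minEnclosingCircle(s[:,:2].astype(np.float32)),s.mean(0))
    v=(P[:,0]>560)&(P[:,0]<830)&(P[:,1]>-20)&(P[:,1]<340)&(P[:,2]>15)
    q=P[v]; H,_,_=np.histogram2d(q[:,0],q[:,1],bins=[range(560,840,20),range(-20,350,20)]); print(H.astype(int))
```

```text
top cover top 1347 [508.09127394 200.62665867  91.94114509] ((506.16729736328125, 200.25106811523438), (131.97454833984375, 150.18209838867188), 12.46096420288086)
bar 59 [457.57628627 187.59544281 128.33151788] ((458.1261291503906, 188.4197998046875), (10.436296463012695, 66.71839141845703), 13.10954475402832)
can ((636.0703735351562, 244.01266479492188), 36.49106979370117) [635.45590829 243.5806795   75.11800527]
can ((756.4610595703125, 275.189453125), 38.26611328125) [757.12682456 273.62512839  74.99309078]
[[ 0  0  0  0  0  0  0 10 32 26 27 15 10  5  0  0  0  0]
 [ 0  0  0  0  0  0  0  3  8  1  0  0  2  3  0  0  0  0]
 [ 0  0  0  0  0  0  0  0  0  0  0 17 46 41 18  1  0  0]
 [ 0  0  0  0  0  0  0  0  0  0  0 27 29 26 26  2  0  0]
 [ 0  0  0  0  0  0  0  0  0  0  0 13 31 27 25  0  0  0]
 [ 0  0  0  0  0  0  0  0  0  0  0  1 11 17  3  0  0  0]
 [ 0  0  0  0  0  0  0  0  0  0  0  0  0  0  0  0  0  0]
 [ 0  0  0  0  0  0  0  0  0  0  0  0  0  0  2  0  0  0]
 [ 0  0  0  0  0  0  0  0  0  0  0  0  0 38 53 36  4  0]
 [ 0  0  0  0  0  0  0  0  0  0  0  0 11 32 30 25 13  0]
 [ 0  0  0  0
[... 959 characters left out ...]
 39  45  81   4   0   0]
 [  0   0   0   0   0   0   0   0   0   0   0  20  42  46 124   4   0   0]
 [  0   0   0   0   0   0   0   0   0   0   0   4  56 105  83   0   0   0]
 [  0   0   0   0   0   0   0   0   0   0   0   0   0   0   0   0   0   0]
 [  0   0   0   0   0   0   0   0   0   0   0   0   0   0   0   0   0   0]
 [  0   0   0   0   0   0   0   0   0   0   0   0   0  16  40  29   1   0]
 [  0   0   0   0   0   0   0   0   0   0   0   0   1  45  53  54  85   0]
 [  0   0   0   0   0   0   0   0   0   0   0   0   1  51  54  52 122   0]
 [  0   0   0   0   0   0   0   0   0   0   0   0   0  16  82 133  24   0]
 [  0   0   0   0   0   0   0   0   0   0   0   0   0   0   0   0   0   0]]
```

The top view shows the larger dish at about (326,288), with the grey canister, which is the real one, just behind it at (309,236). The look-alikes are green at (297,186) and (365,367), and blue at (408,284). The scene view agrees, and the table from the canister towards y = 0 is free.

- **Dish:** yaw is about 12.4° and the hinge is near (570, 214). The bar is near (459, 189, 126).
- **Canister:** it stands near (637, 244), which is (71, 15) in the hinge frame. That fits the stated 20–45 mm gap.

My plan is to cradle the canister with half-open fingers and push it along the hinge's −y direction.

Call:
send_rows(rotation=[[0, 0, 0], [0, 0, 0], [0, 0, 0], [0, 0, 0], [0, 0, 0], [0, 0, 0], [0, 0, 0], [0, 0, 0], [0, 0, 0], [0, 0, 0], [0, 0, 0], [0, 0, 0]], offset=[[-3.35, -1.43, 0], [-3.35, -1.43, 0], [-3.35, -1.43, 0], [-3.35, -1.43, 0], [-3.35, -1.43, 0], [-3.35, -1.43, 0], [-3.35, -1.43, 0], [-3.35, -1.43, 0], [-3.35, -1.43, 0], [-3.35, -1.43, 0], [-3.35, -1.43, 0], [-3.35, -1.43, 0]], claw=[-0.1, -0.1, -0.1, -0.1, -0.1, -0.1, -0.1, -0.1, -0.1, -0.1, -0.1, -0.1])

```text
t: 2.2
position: [505.4, 399.9, 238.9]
tool_rot: [0.0, 0.112, 0.994, 0.0]
force: [0.2, 0.3, 0.2]
grip_width: 40.0
gripper_force: 0.0
```

Call:
send_rows(rotation=[[0, 0, 6.5], [0, 0, 6.5], [0, 0, 6.5], [0, 0, 6.5], [0, 0, 6.5], [0, 0, 6.5], [0, 0, 6.5], [0, 0, 6.5], [0, 0, 6.5], [0, 0, 6.2], [0, 0, 0], [0, 0, 0]], offset=[[0, 0, 0], [0, 0, 0], [0, 0, 0], [0, 0, 0], [0, 0, 0], [0, 0, 0], [0, 0, 0], [0, 0, 0], [0, 0, 0], [0, 0, 0], [0, 0, 0], [0, 0, 0]], claw=[-0.1, -0.1, -0.1, -0.1, -0.1, -0.1, -0.1, -0.1, -0.1, -0.1, -0.1, -0.1])

```text
t: 3.2
position: [504.1, 401.1, 238.8]
tool_rot: [0.0, 0.625, 0.78, 0.0]
force: [-0.8, -0.5, 0.6]
grip_width: 39.8
gripper_force: 0.0
```

Call:
send_rows(rotation=[[0, 0, 0], [0, 0, 0], [0, 0, 0], [0, 0, 0], [0, 0, 0], [0, 0, 0], [0, 0, 0], [0, 0, 0], [0, 0, 0], [0, 0, 0], [0, 0, 0], [0, 0, 0]], offset=[[-2.7, 2.4, 0], [-2.7, 2.4, 0], [-2.7, 2.4, 0], [-2.7, 2.3, 0], [0, 0, 2.5], [0, 0, 2.5], [0, 0, 2.5], [0, 0, 2.5], [0, 0, 2.5], [0, 0, 2.5], [0, 0, 0], [0, 0, 0]], claw=[-0.1, -0.1, -0.1, -0.1, -0.1, -0.1, -0.1, -0.1, -0.1, -0.1, -0.1, -0.1])

```text
t: 4.2
position: [618.6, 315.4, 86.8]
tool_rot: [-0.001, 0.626, 0.78, -0.002]
force: [0.2, 0.2, 0.2]
grip_width: 39.8
gripper_force: 0.0
```

Run:
```python
from h import *
s=sensors.read_state(); print(s['position'],s['force'])
for c in ['top','scene']:
    im,W=grab(c); P=W.reshape(-1,3)
    k=(np.hypot(P[:,0]-637,P[:,1]-244)<48)&(P[:,2]>68)&(P[:,2]<80); q=P[k]
    print(c,cv2.minEnclosingCircle(q[:,:2].astype(np.float32)),len(q))
    if c=='scene': cv2.imwrite('pics/s2.png',cv2.resize(im[160:340,180:420,::-1],(800,600)))
```

```text
[618.61731671 315.39125939  86.76284129] [0.20062859 0.16913819 0.18077827]
top ((635.5140991210938, 243.27496337890625), 36.695003509521484) 221
scene ((641.2609252929688, 240.5830078125), 35.90510177612305) 166
```

View pics/s2.png

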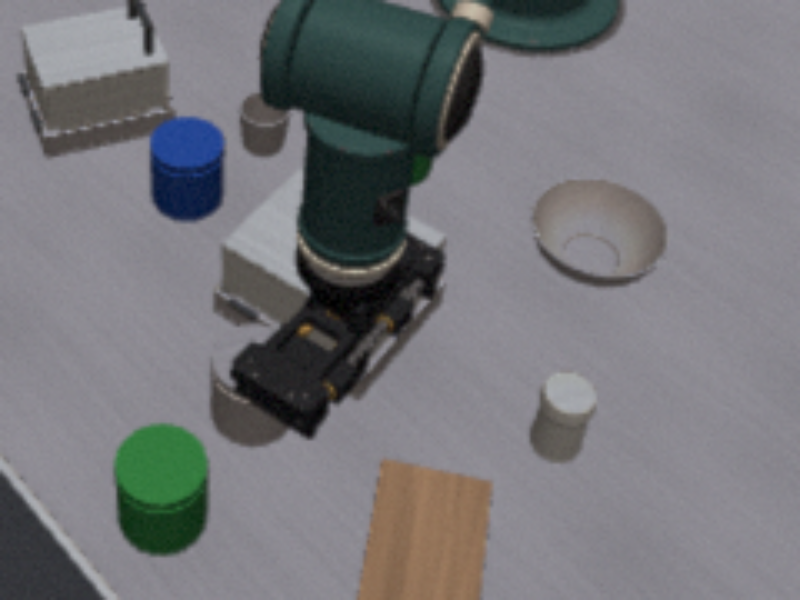

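The scene crop shows the gripper at about (330,340), lined up between the dish and the board, with the canister partly hidden at (245,400). I'm lowering to about z = 38 mm, so the gripper body stays above the 92 mm cover, and then pushing.

Call:
send_rows(rotation=[[0, 0, 0], [0, 0, 0], [0, 0, 0], [0, 0, 0], [0, 0, 0], [0, 0, 0], [0, 0, 0], [0, 0, 0], [0, 0, 0], [0, 0, 0], [0, 0, 0], [0, 0, 0]], offset=[[0, 0.2, 1.6], [0, 0, 1.6], [0, 0, 1.6], [0, 0, 0], [-0.8, 0, 0], [-0.8, 0, 0], [-0.8, 0, 0], [-0.6, 0, 0], [-0.4, 0, 0], [-0.4, 0, 0], [-0.4, 0, 0], [-0.4, 0, 0]], claw=[-0.1, -0.1, -0.1, -0.1, -0.1, -0.1, -0.1, -0.1, -0.1, -0.1, -0.1, -0.1])

```text
t: 5.3
position: [632.5, 272.1, 41.6]
tool_rot: [0.0, 0.627, 0.779, 0.001]
force: [-1.2, 3.8, 3.1]
grip_width: 39.3
gripper_force: 1.9
```

Call:
send_rows(rotation=[[0, 0, 0], [0, 0, 0], [0, 0, 0], [0, 0, 0], [0, 0, 0], [0, 0, 0], [0, 0, 0], [0, 0, 0], [0, 0, 0], [0, 0, 0], [0, 0, 0], [0, 0, 0]], offset=[[-0.5, 0, 0], [-0.6, 0, 0], [-0.7, 0, 0], [-0.8, 0, 0], [-0.8, 0, 0], [-0.8, 0, 0], [-0.8, 0, 0], [-0.7, 0, 0], [-0.5, 0, 0], [-0.4, 0, 0], [-0.3, 0, 0], [0, 0, 0]], claw=[-0.1, -0.1, -0.1, -0.1, -0.1, -0.1, -0.1, -0.1, -0.1, -0.1, -0.1, -0.1])

```text
t: 6.3
position: [647.3, 203.5, 41.1]
tool_rot: [0.0, 0.627, 0.779, 0.0]
force: [-0.0, 3.2, 3.3]
grip_width: 39.4
gripper_force: 1.9
```

```bash
cat >> h.py <<'E'
def can(c):
    im,W=grab(c); P=W.reshape(-1,3)
    b=im.reshape(-1,3).astype(int); grey=np.ptp(b,axis=1)<40
    k=grey&(P[:,2]>70)&(P[:,2]<80)&(P[:,0]>590)&(P[:,0]<740)&(P[:,1]>20)&(P[:,1]<290); q=P[k][:,:2]
    r=q-[570.5,214]; D=np.stack([r@[.977,.215],r@[-.215,.977]],1)
    print(c,len(q),cv2.minEnclosingCircle(q.astype(np.float32)) if len(q) else '',np.round([D.min(0),D.max(0),np.median(D,0)]) if len(q) else '')
    return im
E
python3 - <<'E'
from h import *
print(sensors.read_state()['position'],sensors.read_state()['force'])
can('top');im=can('scene')
cv2.imwrite('pics/s3.png',cv2.resize(im[160:340,180:420,::-1],(800,600)))
E
```

```text
[647.33882258 203.48196311  41.13296601] [-0.04523381  3.15464813  3.32536616]
top 30 ((657.2301025390625, 156.64393615722656), 30.821640014648438) [[  46. -100.]
 [  99.  -58.]
 [  70.  -91.]]
scene 80 ((684.9761962890625, 210.38673400878906), 86.85903930664062) [[  38. -100.]
 [ 168.   37.]
 [  64.  -61.]]
```

View pics/s3.png

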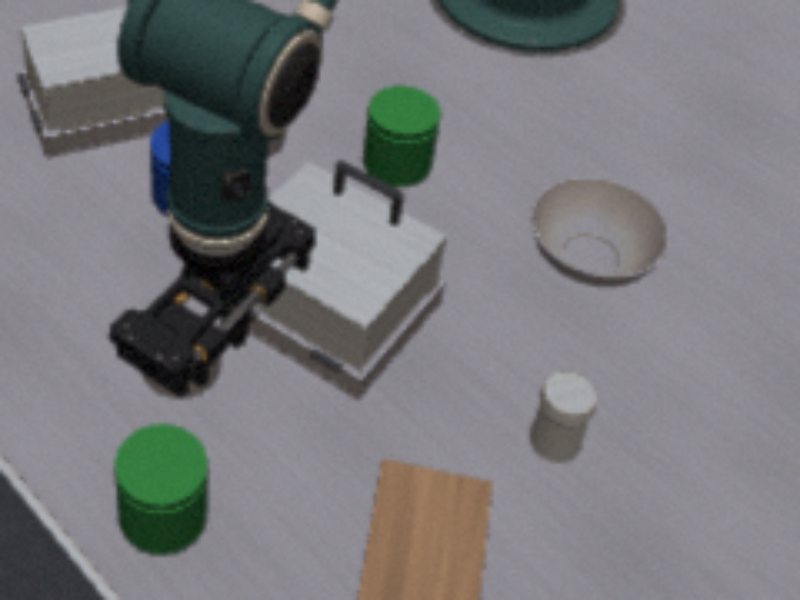

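The crop shows the canister at about (185,370), moving along ahead of the fingers with the cover still shut. Its centre is now at about y = −64 in the hinge frame, so I'm pushing about 75 mm more.

Call:
send_rows(rotation=[[0, 0, 0], [0, 0, 0], [0, 0, 0], [0, 0, 0], [0, 0, 0], [0, 0, 0], [0, 0, 0], [0, 0, 0], [0, 0, 0], [0, 0, 0], [0, 0, 0], [0, 0, 0]], offset=[[-0.5, 0, 0], [-0.7, 0, 0], [-0.8, 0, 0], [-0.8, 0, 0], [-0.8, 0, 0], [-0.8, 0, 0], [-0.8, 0, 0], [-0.8, 0, 0], [-0.7, 0, 0], [-0.5, 0, 0], [-0.3, 0, 0], [0, 0, 0]], claw=[-0.1, -0.1, -0.1, -0.1, -0.1, -0.1, -0.1, -0.1, -0.1, -0.1, -0.1, -0.1])

```text
t: 7.4
position: [662.9, 129.8, 40.5]
tool_rot: [0.0, 0.627, 0.779, -0.0]
force: [0.4, 0.5, 1.0]
grip_width: 39.5
gripper_force: 0.4
```

Call:
send_rows(rotation=[[0, 0, 0], [0, 0, 0], [0, 0, 0], [0, 0, 0], [0, 0, 0], [0, 0, 0], [0, 0, 0], [0, 0, 0], [0, 0, 0], [0, 0, 0], [0, 0, 0], [0, 0, 0]], offset=[[0.3, 0, 0], [0.6, 0, 0], [1, 0, 0], [1.5, 0, 0], [1.5, 0, 0], [0, 0, -2.5], [0, 0, -3], [0, 0, -3], [0, 0, -3], [0, 0, -3], [0, 0, 0], [0, 0, 0]], claw=[-0.1, -0.1, -0.1, -0.1, -0.1, -0.1, -0.1, -0.1, -0.1, -0.1, -1, -1])

```text
t: 8.4
position: [653.7, 180.9, 188.9]
tool_rot: [0.002, 0.626, 0.78, 0.002]
force: [-0.3, -0.1, 0.0]
grip_width: 28.7
gripper_force: 0.0
```

Run:
```python
from h import *
s=sensors.read_state();print(s['position'],s['force'],s['tool_rot'])
im=can('top');can('scene')
cv2.imwrite('pics/t4.png',cv2.resize(im[90:240,150:350,::-1],(800,600)))
```

```text
[653.70157236 180.88226293 188.89111861] [-0.25489972 -0.11341214  0.00813007] [0.00173821 0.62584396 0.77994306 0.0022644 ]
top 218 ((668.031982421875, 93.84302520751953), 36.700523376464844) [[  33. -175.]
 [ 106. -110.]
 [  70. -142.]]
scene 374 ((698.652099609375, 172.3656005859375), 120.00318145751953) [[  42. -175.]
 [ 170.   39.]
 [  76. -137.]]
```

View pics/t4.png

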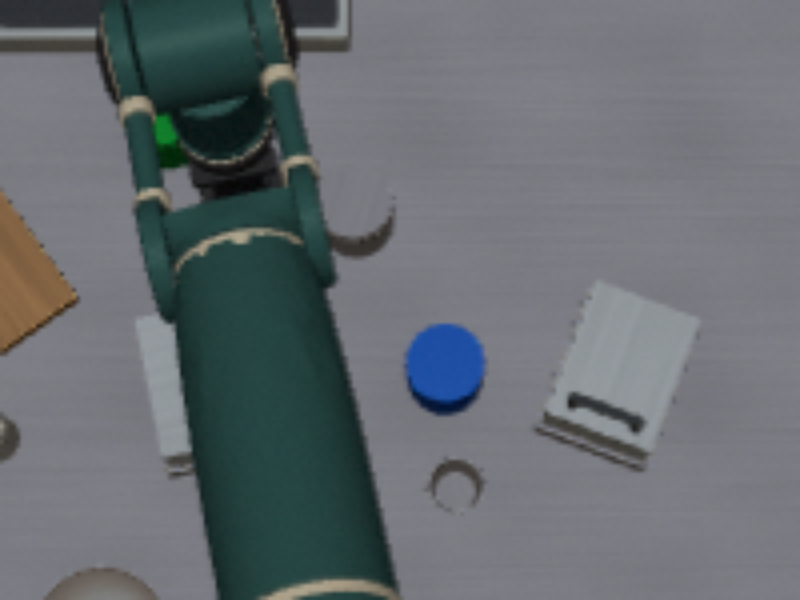

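The top crop shows the canister at about (358,215), upright and clear. That puts it at about (69, −138) in the hinge frame. Next I'm going to the front of the bar and turning the closed fingers 90°.

Call:
send_rows(rotation=[[0, 0, 0], [0, 0, 0], [0, 0, 0], [0, 0, 0], [0, 0, 0], [0, 0, 0], [0, 0, 0], [0, 0, 0], [0, 0, 0], [0, 0, 0], [0, 0, 0], [0, 0, 0]], offset=[[0.5, -2.4, 0], [0.5, -2.4, 0], [0.5, -2.4, 0], [0.5, -2.4, 0], [0.5, -2.4, 0], [0.5, -2.4, 0], [0.5, -2.4, 0], [0.5, -2.4, 0], [0.5, -2.2, 0], [0.5, -2.2, 0], [0, 0, 0], [0, 0, 0]], claw=[-1, -1, -1, -1, -1, -1, -1, -1, -1, -1, -1, -1])

```text
t: 9.5
position: [409.3, 176.7, 183.8]
tool_rot: [-0.001, 0.626, 0.78, -0.001]
force: [1.0, -0.2, 0.2]
grip_width: 0.7
gripper_force: 0.0
```

Call:
send_rows(rotation=[[0, 0, -7], [0, 0, -7], [0, 0, -7], [0, 0, -7], [0, 0, -7], [0, 0, -7], [0, 0, -7], [0, 0, -7], [0, 0, -7], [0, 0, -7], [0, 0, -7], [0, 0, -7]], offset=[[0, 0, 0], [0, 0, 0], [0, 0, 0], [0, 0, 0], [0, 0, 0], [0, 0, 0], [0, 0, 0], [0, 0, 0], [0, 0, 0], [0, 0, 0], [0, 0, 0], [0, 0, 0]], claw=[-1, -1, -1, -1, -1, -1, -1, -1, -1, -1, -1, -1])

```text
t: 10.5
position: [412.0, 176.9, 184.8]
tool_rot: [-0.001, -0.059, 0.998, -0.0]
force: [0.1, 0.1, -0.1]
grip_width: 0.3
gripper_force: 0.0
```

Call:
send_rows(rotation=[[0, 0, -6], [0, 0, 0], [0, 0, 0]], offset=[[0, 0, 0], [0, 0, 0], [0, 0, 0]], claw=[-1, -1, -1])

```text
t: 10.75
position: [411.7, 176.9, 185.0]
tool_rot: [-0.001, -0.107, 0.994, -0.0]
force: [-0.7, 0.1, -0.4]
grip_width: 0.8
gripper_force: 0.0
```

Run:
```python
from h import *
s=sensors.read_state();p=s['position'];q=s['tool_rot'];print(s['t'],p,q,s['qpos'],s['grip_width'])
r=p[:2]-[570.5,214];print('dish',r@[.977,.215],r@[-.215,.977],'yaw x',2*np.degrees(np.arctan2(q[2],q[1])))
im,W=grab('scene');P=W.reshape(-1,3)
k=(P[:,2]>118)&(P[:,2]<140)&(P[:,1]>130)&(P[:,1]<250)&(P[:,0]>440)&(P[:,0]<490)
print(k.sum(),P[k].mean(0),cv2.minAreaRect(P[k][:,:2].astype(np.float32)))
cv2.imwrite('pics/s5.png',cv2.resize(im[130:310,180:420,::-1],(800,600)))
```

```text
10.75 [411.6785417  176.86595149 184.99447529] [-5.28020835e-04 -1.06553789e-01  9.94306785e-01 -1.70999081e-04] [ 3.50236245e-01 -1.32866369e-01  2.12728053e+00 -8.47739000e-05
  1.14828584e+00 -1.43403822e+00] 0.7557574543678618
dish -163.15238519189126 -2.133351861796335 yaw x 192.23339065188378
83 [462.18351553 192.69900043 127.94956549] ((460.6387939453125, 191.259765625), (12.262364387512207, 69.63079833984375), 10.997498512268066)
```

View pics/s5.png

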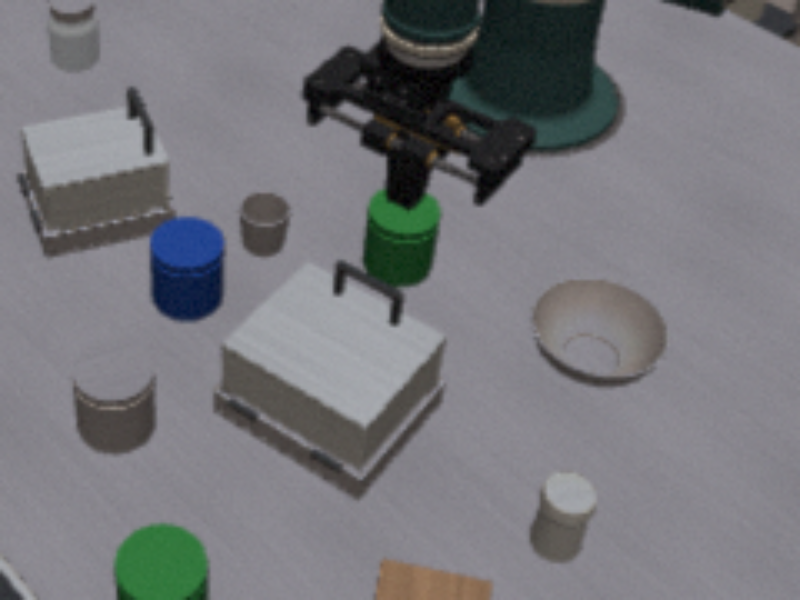

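The crop shows the shut large dish with its bar at (368,285), the gripper in front of it at (405,160), and the canister well to the side at (115,405). I'm lowering to just below bar height and closing in.

Call:
send_rows(rotation=[[0, 0, 0], [0, 0, 0], [0, 0, 0], [0, 0, 0], [0, 0, 0], [0, 0, 0], [0, 0, 0], [0, 0, 0], [0, 0, 0], [0, 0, 0], [0, 0, 0], [0, 0, 0]], offset=[[0, 0.2, 1.5], [0, 0, 1.5], [0, 0, 1.5], [0, 0, 1.5], [0, 0, 1.2], [0, 0, 0], [-0.8, 0, 0], [-0.8, 0, 0], [-0.8, 0, 0], [-0.5, 0, 0], [0, 0, 0], [0, 0, 0]], claw=[-1, -1, -1, -1, -1, -1, -1, -1, -1, -1, -1, -1])

```text
t: 11.8
position: [439.9, 185.3, 114.2]
tool_rot: [0.0, -0.108, 0.994, 0.0]
force: [-0.4, -0.2, 0.4]
grip_width: 0.5
gripper_force: 0.0
```

Call:
send_rows(rotation=[[0, 0, 0], [0, 0, 0], [0, 0, 0], [0, 0, 0], [0, 0, 0], [0, 0, 0], [0, 0, 0], [0, 0, 0], [0, 0, 0], [0, 0, 0], [0, 0, 0], [0, 0, 0]], offset=[[-0.5, 0, 0], [-0.9, 0, -0.8], [-1, 0, -0.9], [-1, 0, -0.8], [-1.1, 0, -0.7], [-1.2, 0, -0.6], [-1.2, 0, -0.5], [-1.2, 0, -0.4], [-1.3, 0, -0.3], [-1.3, 0, -0.1], [-1.3, 0, -0.1], [-1.3, 0, 0]], claw=[-1, -1, -1, -1, -1, -1, -1, -1, -1, -1, -1, -1])

```text
t: 12.8
position: [570.2, 214.0, 166.6]
tool_rot: [0.0, -0.108, 0.994, 0.0]
force: [-0.7, 0.5, -0.6]
grip_width: 0.5
gripper_force: 0.1
```

Call:
send_rows(rotation=[[0, 0, 0], [0, 0, 0], [0, 0, 0], [0, 0, 0], [0, 0, 0], [0, 0, 0], [0, 0, 0], [0, 0, 0], [0, 0, 0], [0, 0, 0], [0, 0, 0], [0, 0, 0]], offset=[[-1.3, 0, 0], [-1.3, 0, -0.1], [-0.8, 0, -0.4], [0, 0, -2.5], [0, 0, -3.5], [0, 0, -3.5], [0, 0, -3], [0, 0, 0], [0, 0, 0], [0, 0, 0], [0, 0, 0], [0, 0, 0]], claw=[-1, -1, -1, -1, -1, -1, -1, -1, -1, -1, -1, -1])

```text
t: 13.8
position: [601.1, 220.7, 293.4]
tool_rot: [-0.002, -0.108, 0.994, -0.0]
force: [0.3, -0.6, -0.7]
grip_width: 0.2
gripper_force: 0.0
```

Run:
```python
from h import *
s=sensors.read_state();print(s['t'],s['position'],s['force'])
im,_=cams.grab_frame('scene'); can('top')
cv2.imwrite('pics/s6.png',cv2.resize(im[130:340,160:440,::-1],(800,600)))
```

```text
13.8 [601.09885977 220.70047362 293.44264341] [ 0.25069399 -0.61988187 -0.729449  ]
top 225 ((649.4591064453125, 110.28834533691406), 61.05353546142578) [[  15. -175.]
 [ 106.  -72.]
 [  68. -142.]]
```

View pics/s6.png

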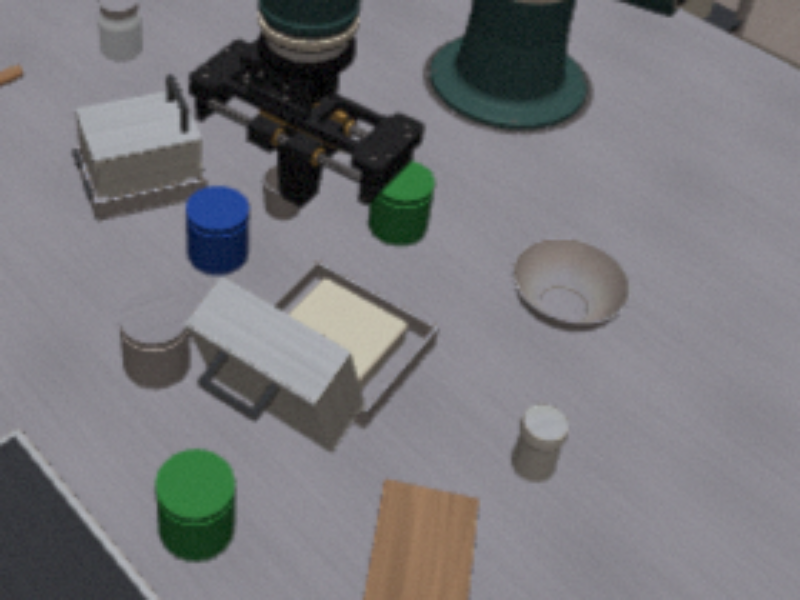

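The picture shows the cover lying back on its stop at about (275,360), with the canister upright and clear at (155,350). The tool is well above everything. I'll let it settle briefly, then hand in.

Call:
send_rows(rotation=[[0, 0, 0], [0, 0, 0], [0, 0, 0], [0, 0, 0], [0, 0, 0], [0, 0, 0], [0, 0, 0], [0, 0, 0], [0, 0, 0], [0, 0, 0], [0, 0, 0], [0, 0, 0]], offset=[[0, 0, 0], [0, 0, 0], [0, 0, 0], [0, 0, 0], [0, 0, 0], [0, 0, 0], [0, 0, 0], [0, 0, 0], [0, 0, 0], [0, 0, 0], [0, 0, 0], [0, 0, 0]], claw=[-1, -1, -1, -1, -1, -1, -1, -1, -1, -1, -1, -1])

```text
t: 14.9
position: [602.1, 221.0, 295.7]
tool_rot: [-0.0, -0.108, 0.994, 0.0]
force: [-0.3, -0.4, -0.4]
grip_width: 0.4
gripper_force: 0.0
```

```bash
python3 -c "
from h import *
print(bot.job_done())"
```

```text
the job is handed in; nothing more can be done
None
```

I pushed the canister about 150 mm sideways, clear of the swing, then pushed the larger cover over so it lies fully open; the last picture shows the canister upright and the smaller dish shut, and I handed the job in at about 15 s (no verdict was returned).

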